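# Roll a column into its vee cradle and clamp it

### The job

Roll the steel column up the short ramp and over the edge into the vee of its cradle, pushing gently and without lifting it, and let go so that it settles and centres itself in the vee. Then swing the clamp arm over and press it down until its rubber pad holds the seated column with about 7 newtons, never more than 15, and leave it clamped like that. Leave the two bottles and the beaker where they are.

Things in the scene. Friction and masses are not known exactly. Their poses are not given: they have to be found in the camera images.
- cradle: Fixed aluminium vee cradle on a dark base plate (185 x 190 x 12 mm). Origin on the bench, straight below the vee's bottom line; z up; x = rolling direction, from ramp to vee, roughly away from the robot; y along the vee. Ramp and vee are 160 mm wide in y. Behind the vee stands the clamp's bracket: x 40 to 70, y -20 to 20 mm, 99 mm high.
- ramp_edge (a point): Middle of the ramp's upper edge, cradle x = -18 mm, 38 mm high; axes as the cradle's. Toward -x the ramp falls by 4 degrees to 33 mm height at a lip (cradle x = -97 to -90 mm, top 40 mm high). Let go on the ramp, the column rolls back to the lip; once its axis is past this edge it rolls into the vee by itself.
- vee_seat (a point): Where the column's middle belongs: on the centre line of a seated column, 45.5 mm above the bench over the vee's bottom (cradle x = 0); axes as the cradle's. The vee is 90 degrees, its bottom line 20 mm high, its near face ends at the ramp's edge, its far face at x = 34 mm, 54 mm high.
- column: Loose steel tube 28 mm across, 150 mm long, with white end fittings (190 mm over all), 0.25 to 0.5 kg. It rolls on two black rounded collars, 36 mm across, 22 mm wide, 55 mm either side of its middle. Origin: its middle, on the axis; y along it. It starts against the lip, axis 72 mm before the vee's bottom line and 52 mm above the bench; up to 12 mm off centre along y.
- clamp_arm: Steel clamp arm, 16 mm wide, 12 mm thick; origin on its hinge axis. When level over the vee its axes are the cradle's and it points along its own -x; it opens about its +y (free end up and away from the ramp). Starts open 1.6 to 1.95 rad. Stiff hinge: 0.5 N m drag, about 6 N at the cross bar; stays where left; when let go holds up to 10 N of pad force.
- clamp_hinge (a point): Fixed point on the hinge axis, cradle x = 50 mm, 88 mm above the bench; axes as the cradle's. 50 mm from the hinge the arm carries a spindle with a rounded rubber pad below it. The spindle is set up to 7 mm in or out, not measured: the pad meets the seated column somewhere from 0.14 rad above to 0.14 rad below level. Feel for it.
- clamp_bar (a point): Middle of the black cross bar (14 mm thick, 60 mm long, along the cradle's y) at the arm's end, 85 mm from the hinge; axes as the arm's. The pad is sprung, 4 N per mm, 7 mm travel: from contact on, each newton at the pad adds 0.59 N to the push on the bar, and each mm of pad travel takes 1.7 mm at the bar. 7 N at the pad = 4.1 N above the drag, 3 mm beyond contact.
- bottle_b: Bystander: glass screw bottle with blue cap, 70 mm across, 135 mm tall, standing to the left of the cradle; origin at its foot.
- beaker: Bystander: small clear beaker, 74 mm across, 90 mm tall, standing to the right of the cradle; origin at its foot.
- small_white: Bystander: small white bottle with ribbed cap, 52 mm across, 78 mm tall, standing left of the ramp; origin at its foot.
Things that resemble listed ones, but are neither listed nor needed, are in the scene too. Of the things shaped like the column, the steel one is meant.

How it is judged:
By the outcome, as a careful person would: the job done as asked, in the order asked, and still so for the second after the job is handed in, with the robot touching nothing.
It also fails if it takes over 72 s, if anything falls off the work surface, if the arm or the gripper's body presses on something with over 40 N, if the wrist force passes 120 N, or if a joint passes its speed limit or range.

### The arm

A 7-joint arm with a two-finger parallel gripper is mounted at the origin on a cart in front of the work surface, level with it; the furniture and walls round the work are solid. World frame = base frame: x ahead of the robot, y to its left, z up, the work surface at z = 0. Lengths are in m, angles in rad, forces in N, time in s.
With the tool pointing down it reaches from about 0.4 to 0.9 m from the base axis. Payload 5.5 kg.
Tool frame: the origin (TCP) lies midway between the tips of the shut fingers; the grasp point (between the pads) lies 19 mm behind it (manip.grip_depth is the distance from the TCP to the grasp point, in m); z points along the fingers, x is the direction in which the jaws open and shut, and the axes are right-handed (so a half turn about z gives the same grasp; the last joint's range is limited). The gripper opens to 92 mm and grips with 3 to 60 N. Pads are 19 mm wide; open, the fingers measure 130 mm over their backs; the gripper's body (75 mm by 190 mm) begins 47 mm behind the grasp point.
Start: joints at [1.466, 0.501, -0.427, 1.55, 0.221, 1.138, -0.21], TCP at [0.234, -0.607, 0.227] pointing down, gripper open.
Joint ranges: [-2.88, 2.88], [-0.31, 2.03], [-1.54, 1.56], [0.2, 2.42], [-1.41, 4.55], [0.19, 2.02], [-2.57, 2.57]. Speed limits (rad/s): [2.57, 2.57, 3.14, 3.14, 3.14, 3.14, 3.14].

### API

Orientations are given as a unit quaternion [x, y, z, w].
In Python, from bench import manip, effector, viewer gives the robot as it stands. Calls block until the motion is done:
- manip.move_pose(position, orientation): joint-space move of the TCP to a pose.
- manip.servo_line(position, ori=None, vel=0.15): straight line of the TCP; ori=None keeps the orientation; vel is the mean speed in m/s.
- manip.movej(angles): joint-space move.
- effector.open_jaws() and effector.close(f_grip=None): open the fingers fully, or close them until they stop; f_grip is the grip in N (None keeps the last).
- manip.sleep(seconds).
- manip.solve_ik(position, orientation): joint angles nearest the present ones, or None.
- viewer.get_image(name): name is "side" or "top" or "wrist"; returns the picture (400x640x3 uint8, red, green, blue); there is no depth.
- viewer.get_calibration(name): a dict with "vfov" (degrees; the focal length in pixels is half the picture's height over the tangent of half this angle, whatever the lens; pixels are square), "cx", "cy" (the principal point, pixels), "eye" and "attitude" of the camera in the world. Camera axes: x right, y down, z forward; pixel columns grow to the right and rows downward; lengths in m; the calibration is good to about 2 mm. The wrist camera is an equidistant fisheye: a pixel r from the principal point sees the ray r / f radians off the axis. A picture is of the moment at which its call begins: read the wrist's pose just before it. get_calibration takes no time and is no camera call; for the wrist camera it gives the pose at the moment of the call.
A pose or a line that the arm cannot do raises manip.PlanningError and nothing moves.
- manip.hand_in(): hands the job in, once; it reports no verdict.
Readings, each from a call of its own:
- manip.current_clock(): time.
- manip.current_q(): joint angles.
- manip.current_joint_velocities(): joint speeds.
- manip.current_tau(): joint torques, N m.
- manip.current_tool_pos(): TCP position.
- manip.current_tcp_rot(): TCP orientation.
- manip.current_force(): force on the tool from outside, world axes, zero at the start.
- manip.current_wrist_torque(): the same for the moment, N m.
- manip.current_finger_gap(): finger opening in m.
Only numpy, scipy, OpenCV 4.12 (cv2) and the standard library are available. Lean on these libraries where they do the work, as an engineer would, in place of code of your own. Each camera call takes 0.05 s, during which the arm holds its last target.

## Working session

There is one attempt and no reset: what is moved stays moved. The work goes in short steps, each a Python script; the robot and the scene stay as the last script left them, time stands still between calls to the robot, and variables do not carry over. Pictures are saved under pics/ and viewed, and the job is handed in when it is done.

```bash
ls; mkdir -p pics
python3 - <<'E'
from bench import manip, effector, viewer
import cv2
print(manip.current_clock(), manip.grip_depth, manip.current_tcp_rot(), manip.current_finger_gap(), manip.current_force())
for n in ["side","top","wrist"]:
    print(n, viewer.get_calibration(n))
    cv2.imwrite(f"pics/{n}0.png", viewer.get_image(n)[:,:,::-1])
E
```

```text
pics
0.0 0.0188 [ 8.24515616e-01 -5.65838406e-01 -7.70434378e-04 -5.52026332e-04] 0.09182178577824476 [-0.58057128  0.15969881  0.33860198]
side {'vfov': 45.098670728880506, 'cx': 317.8157062831103, 'cy': 193.95114078541775, 'eye': array([0.41384185, 0.91614191, 0.98021205]), 'attitude': array([-0.04584749,  0.91550434, -0.39866857,  0.02851647])}
top {'vfov': 50.02972484075622, 'cx': 321.13151571350653, 'cy': 190.404055703398, 'eye': array([ 0.44060777, -0.01338457,  1.23903804]), 'attitude': array([-0.70414121,  0.7080196 , -0.0396677 ,  0.03633016])}
wrist {'vfov': 65.70646984690485, 'cx': 321.13516894272624, 'cy': 194.97514098629713, 'eye': array([ 0.30217514, -0.57943794,  0.3823283 ]), 'attitude': array([ 0.816552  , -0.56049455, -0.07934829,  0.11310411])}
```

View pics/top0.png

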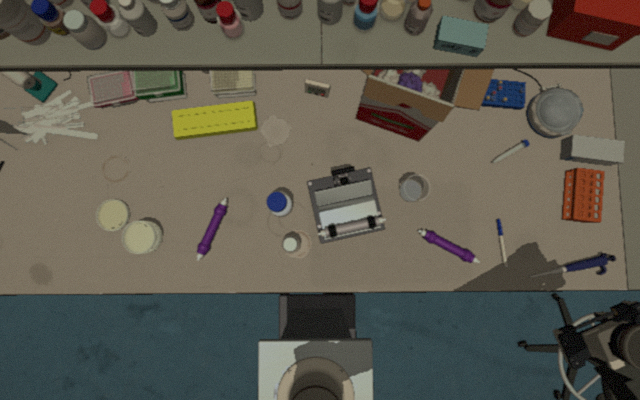

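View pics/side0.png

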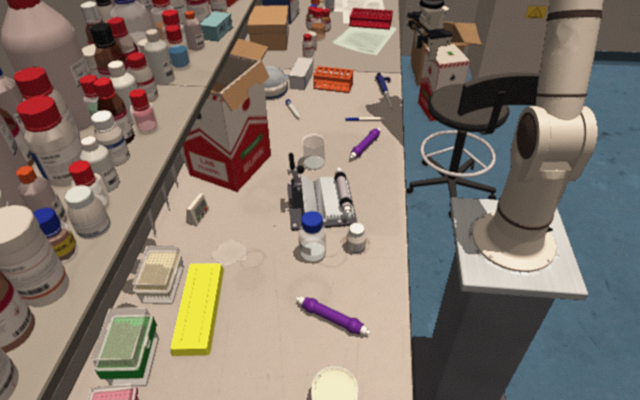

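View pics/wrist0.png

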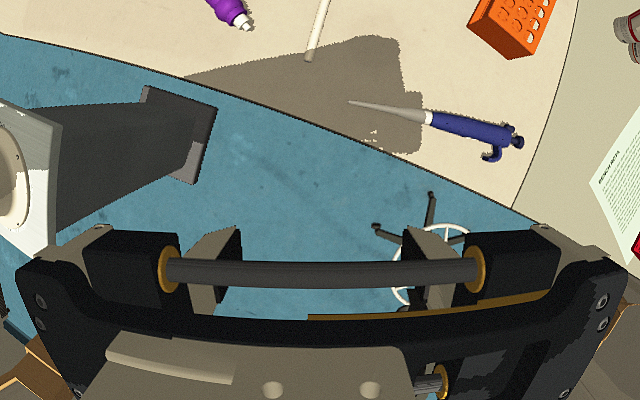

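```bash
cat > h.py <<'E'
import numpy as np, cv2
from scipy.spatial.transform import Rotation as R
from bench import manip, effector, viewer
def ray(c,u,v,fish=False):
    f=200/np.tan(np.radians(c['vfov'])/2)
    d=np.array([u-c['cx'],v-c['cy']],float)
    if fish:
        r=np.hypot(*d); th=r/f
        k=np.sin(th)/r if r>0 else 0
        x=np.array([d[0]*k,d[1]*k,np.cos(th)])
    else: x=np.array([d[0]/f,d[1]/f,1.]); x/=np.linalg.norm(x)
    return R.from_quat(c['attitude']).apply(x)
def at_z(c,u,v,z,fish=False):
    d=ray(c,u,v,fish); e=np.array(c['eye']); return e+d*(z-e[2])/d[2]
def proj(c,p,fish=False):
    f=200/np.tan(np.radians(c['vfov'])/2)
    x=R.from_quat(c['attitude']).inv().apply(np.array(p)-c['eye'])
    x=np.atleast_2d(x)
    if fish:
        r=np.hypot(x[:,0],x[:,1]); th=np.arctan2(r,x[:,2]); k=f*th/np.maximum(r,1e-12)
        return np.c_[c['cx']+x[:,0]*k,c['cy']+x[:,1]*k]
    return np.c_[c['cx']+f*x[:,0]/x[:,2],c['cy']+f*x[:,1]/x[:,2]]
E
python3 - <<'E'
import cv2
t=cv2.imread('pics/top0.png')[150:260,250:440]
cv2.imwrite('pics/top0c.png',cv2.resize(t,None,fx=4,fy=4,interpolation=cv2.INTER_CUBIC))
t=cv2.imread('pics/side0.png')[140:270,260:390]
cv2.imwrite('pics/side0c.png',cv2.resize(t,None,fx=4,fy=4,interpolation=cv2.INTER_CUBIC))
E
```

```text
(no output)
```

View pics/top0c.png

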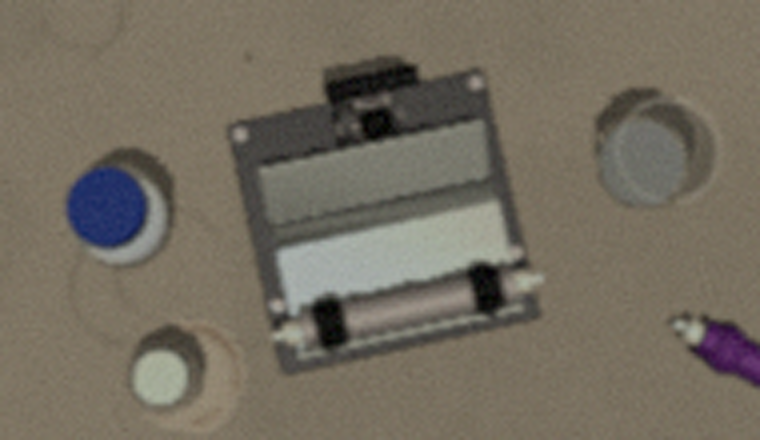

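View pics/side0c.png

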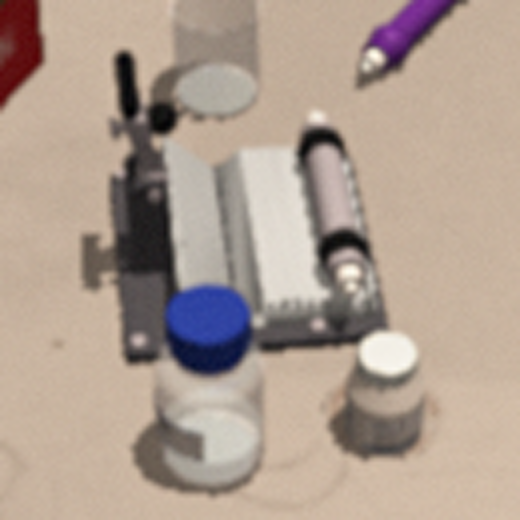

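```bash
cat > fit0.py <<'E'
from h import *
from scipy.optimize import least_squares
c=viewer.get_calibration('top')
obs=[((258,168),(.034,.08,.054)),((488,120),(.034,-.08,.054)),((275,250),(-.018,.08,.038)),((502,200),(-.018,-.08,.038))]
corners=[(230,124),(481,70),(540,318),(287,374)]
for u,v in corners: print(at_z(c,u/4+250,v/4+150,.012))
uv=np.array([o[0] for o in obs])/4+[250,150]; P=np.array([o[1] for o in obs])
def w(p,P): return R.from_euler('z',p[2]).apply(P)+[p[0],p[1],0]
f=lambda p:(proj(c,w(p,P))-uv).ravel()
s=least_squares(f,[.44,-.05,0.2]); print(s.x,f(s.x))
p=s.x
for u,v in corners: print(R.from_euler('z',-p[2]).apply(at_z(c,u/4+250,v/4+150,.012)-[p[0],p[1],0]))
# column ends
for u,v in ((290,334),(530,280)):print(R.from_euler('z',-p[2]).apply(at_z(c,u/4+250,v/4+150,.052)-[p[0],p[1],0]))
for u,v,z in ((160,377,.078),(107,205,.135),(655,152,.0)): print(at_z(c,u/4+250,v/4+150,z))
E
python3 fit0.py
```

```text
[0.6005487  0.01961761 0.012     ]
[ 0.63905088 -0.16227682  0.012     ]
[ 0.45989009 -0.2011561   0.012     ]
[ 0.42128975 -0.02045301  0.012     ]
[ 0.54500519 -0.08835985  0.20558402] [ 0.79800131  0.77932622 -0.59153968  0.83462865  0.46399995 -1.09670871
 -0.6779276  -0.50366642]
[0.07641626 0.09436507 0.012     ]
[ 0.07697593 -0.09155881  0.012     ]
[-0.10634885 -0.09304568  0.012     ]
[-0.10724781  0.09173199  0.012     ]
[-0.08027546  0.08406712  0.052     ]
[-0.07875446 -0.08605812  0.052     ]
[0.42082331 0.06526037 0.078     ]
[0.53219887 0.09583503 0.135     ]
[ 0.57996529 -0.28938918  0.        ]
```

```bash
cat >> h.py <<'E'
def cam_mount():
    c=viewer.get_calibration('wrist'); Rt=R.from_quat(manip.current_tcp_rot())
    return Rt.inv().apply(c['eye']-manip.current_tool_pos()), Rt.inv()*R.from_quat(c['attitude'])
def down(yaw):  # tool z down, tool x at world yaw
    return R.from_matrix(np.c_[[np.cos(yaw),np.sin(yaw),0],[np.sin(yaw),-np.cos(yaw),0],[0,0,-1]]).as_quat()
E
python3 - <<'E'
from h import *
t,r=cam_mount(); print(t,r.as_matrix())
print(R.from_quat(manip.current_tcp_rot()).as_matrix())
yaw=.206
for s in (np.pi/2,-np.pi/2):
  for x in (-.105,-.04,0,.09):
    for z in (.045,.15,.3):
      p=R.from_euler('z',yaw).apply([x,0,z])+[.545,-.088,0]
      q=manip.solve_ik(p,down(yaw+s)); print(s,x,z,None if q is None else np.round(q,2))
E
```

```text
[-0.00029467 -0.07366422 -0.15654702] [[ 9.99999320e-01 -2.46846294e-04 -1.13966268e-03]
 [ 5.49341376e-04  9.61816321e-01  2.73695202e-01]
 [ 1.02858552e-03 -2.73695642e-01  9.61815802e-01]]
[[ 3.59609759e-01 -9.33102655e-01 -5.06780691e-04]
 [-9.33101565e-01 -3.59610114e-01  1.42676339e-03]
 [-1.51356017e-03 -4.02001831e-05 -9.99998854e-01]]
1.5707963267948966 -0.105 0.045 [ 0.94  0.61 -0.92  2.14  0.74  0.74  1.31]
1.5707963267948966 -0.105 0.15 [ 1.16  0.48 -1.18  2.08  0.56  0.94  1.45]
1.5707963267948966 -0.105 0.3 [ 1.37  0.2  -1.3   1.91  0.21  1.19  1.76]
1.5707963267948966 -0.04 0.045 [ 0.83  0.69 -0.89  2.    0.74  0.81  1.29]
1.5707963267948966 -0.04 0.15 [ 1.    0.58 -1.11  1.94  0.62  1.01  1.38]
1.5707963267948966 -0.04 0.3 [ 1.13  0.39 -1.24  1.78  0.39  1.25  1.56]
1.5707963267948966 0 0.045 [ 0.8   0.76 -0.92  1.91  0.79  0.88  1.25]
1.5707963267948966 0 0.15 [ 0.89  0.61 -1.03  1.86  0.61  1.03  1.38]
1.5707963267948966 0 0.3 [ 1.05  0.51 -1.28  1.7   0.51  1.32  1.45]
1.5707963267948966 0.09 0.045 [ 0.73  0.91 -0.99  1.69  0.87  1.04  1.21]
1.5707963267948966 0.09
[... 309 characters left out ...]
.03  0.1  -0.89  1.91  0.09  1.17 -1.26]
-1.5707963267948966 -0.04 0.045 [ 0.6   0.57 -0.57  2.01  0.47  0.7  -1.64]
-1.5707963267948966 -0.04 0.15 [ 0.75  0.42 -0.75  1.95  0.36  0.91 -1.55]
-1.5707963267948966 -0.04 0.3 [ 0.89  0.25 -0.89  1.79  0.21  1.2  -1.42]
-1.5707963267948966 0 0.045 [ 0.56  0.62 -0.57  1.92  0.48  0.74 -1.66]
-1.5707963267948966 0 0.15 [ 0.69  0.49 -0.74  1.86  0.4   0.95 -1.59]
-1.5707963267948966 0 0.3 [ 0.82  0.34 -0.88  1.7   0.28  1.23 -1.49]
-1.5707963267948966 0.09 0.045 [ 0.48  0.74 -0.57  1.7   0.5   0.86 -1.68]
-1.5707963267948966 0.09 0.15 [ 0.57  0.63 -0.72  1.65  0.46  1.04 -1.65]
-1.5707963267948966 0.09 0.3 [ 0.66  0.52 -0.86  1.49  0.4   1.32 -1.6 ]
```

Run:
```python
from h import *
yaw=.206
p=R.from_euler('z',yaw).apply([.06,0,.25])+[.545,-.088,0]
effector.close(5)
print(manip.current_clock(),manip.current_finger_gap())
manip.move_pose(p,down(yaw+np.pi/2))
print(manip.current_clock(),manip.current_tool_pos(),manip.current_force())
c=viewer.get_calibration('wrist')
np.save('c1.npy',c,allow_pickle=True)
cv2.imwrite("pics/wrist1.png", viewer.get_image('wrist')[:,:,::-1])
```

```text
1.5833 0.0005386666639454804
3.8917 [ 0.60363747 -0.07708912  0.2497329 ] [0.1736962  0.39793885 0.41452519]
```

View pics/wrist1.png

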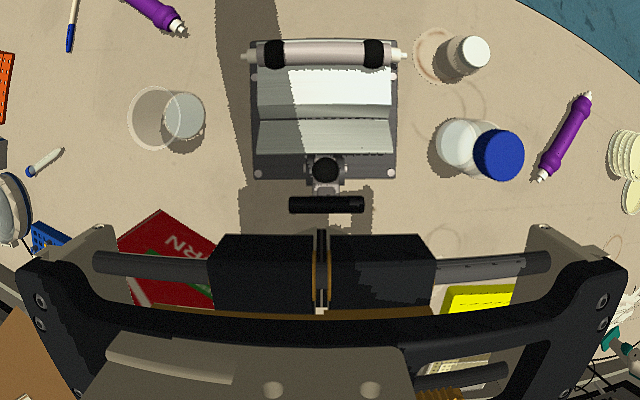

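Run:
```python
import cv2
t=cv2.imread('pics/wrist1.png')[25:220,230:420]
cv2.imwrite('pics/wrist1c.png',cv2.resize(t,None,fx=3,fy=3,interpolation=cv2.INTER_CUBIC))
```

```text
(no output)
```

View pics/wrist1c.png

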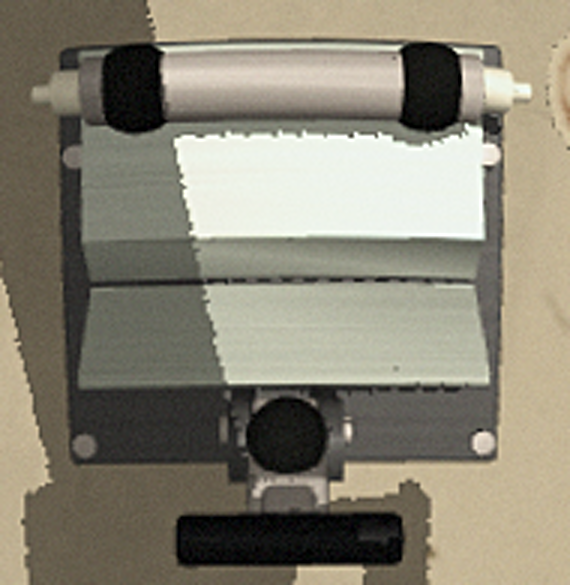

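```bash
cat > fit1.py <<'E'
from h import *
from scipy.optimize import least_squares
c=np.load('c1.npy',allow_pickle=True).item()
ob=[(78,387,.034,-.08,.054),(490,384,.034,.08,.054),(82,240,-.018,-.08,.038),(485,238,-.018,.08,.038),(90,283,0,-.08,.02),(481,282,0,.08,.02)]
ob=np.array(ob,float); uv=ob[:,:2]/3+[230,25]; P=ob[:,2:]
w=lambda p,P: R.from_euler('z',p[2]).apply(P)+[p[0],p[1],0]
inv=lambda p,X: R.from_euler('z',-p[2]).apply(X-np.array([p[0],p[1],0]))
f=lambda p:(proj(c,w(p,P),True)-uv).ravel()
s=least_squares(f,[.54,-.09,.2],loss='soft_l1'); p=s.x; print(p,np.round(f(p),2))
a=lambda u,v,z: inv(p,at_z(c,u/3+230,v/3+25,z,True))
for u,v in ((62,45),(502,46),(503,462),(68,462)): print('corner',a(u,v,.012))
print('tips',a(32,94,.052),a(531,92,.052))
print('collars',a((103+165)/2,86,.06),a((401+463)/2,86,.06))
# bar: intersect ray with circle radius .085 about hinge
for u,v in ((177,540),(404,540),(290,540)):
    d=R.from_euler('z',-p[2]).apply(ray(c,u/3+230,v/3+25,True)); e=inv(p,c['eye'])
    ts=np.linspace(.1,.5,4001); X=e+ts[:,None]*d
    r=np.hypot(X[:,0]-.05,X[:,2]-.088)
    for i in np.where(np.diff(np.sign(r-.085)))[0]:
        print('bar',X[i],'theta',np.arctan2(X[i,2]-.088,-(X[i,0]-.05)))
np.save('pose.npy',p)
E
python3 fit1.py
```

```text
[ 0.54160371 -0.08499511  0.20804423] [-0.02 -3.84  0.34 -3.36  0.02  0.51  0.03  0.81  0.59  0.56 -2.06  0.48]
corner [-0.10532948 -0.09348298  0.012     ]
corner [-0.10456753  0.09364335  0.012     ]
corner [0.07866497 0.0973239  0.012     ]
corner [ 0.0777766  -0.09544678  0.012     ]
tips [-0.07688372 -0.09625128  0.052     ] [-0.07727634  0.09503179  0.052     ]
collars [-0.07592458 -0.05527096  0.06      ] [-0.07574077  0.05470514  0.06      ]
bar [ 0.06324071 -0.03023169  0.17199178] theta 1.727152541064593
bar [ 0.10922708 -0.04622465  0.02705079] theta -2.3418654734387245
bar [0.06358821 0.03015978 0.17195162] theta 1.7312623265434166
bar [0.10962646 0.05144522 0.02749741] theta -2.3489013862049513
bar [ 0.06336018 -0.00024206  0.17200743] theta 1.72851120881008
bar [0.10936111 0.0023111  0.0272628 ] theta -2.344736982356647
```

```bash
cat > fit2.py <<'E'
from h import *
from scipy.optimize import least_squares
cw=np.load('c1.npy',allow_pickle=True).item(); ct=viewer.get_calibration('top')
# name,x,y,z ; x of 'far','plate','col' free
W=[('edge',82,240,-1),('edge',485,238,1),('bot',90,283,-1),('bot',481,282,1),('far',78,387,-1),('far',490,384,1),
('c0',62,45,-1),('c0',502,46,1),('c1',503,462,1),('c1',68,462,-1),('tip',32,94,-1),('tip',531,92,1)]
T=[('edge',275,250,1),('edge',502,200,-1),('far',258,168,1),('far',488,120,-1),('c1',230,124,1),('c1',481,70,-1),('c0',540,318,-1),('c0',287,374,1),('tip',276,338,1),('tip',541,277,-1)]
def pts(L,p,fr):
    x0,y0,th,far,pl,colx,coly=p
    o=[]
    for n,u,v,s in L:
        o.append({'edge':(-.018,.08*s,.038),'bot':(0,.08*s,.02),'far':(far,.08*s,.054),'c0':(pl,.095*s,.012),'c1':(pl+.185,.095*s,.012),'tip':(colx,.095*s+coly,.052)}[n])
    return R.from_euler('z',th).apply(np.array(o))+[x0,y0,0]
def cam(c,d):
    c=dict(c); c['attitude']=(R.from_rotvec(d[:3])*R.from_quat(c['attitude'])).as_quat(); c['eye']=c['eye']+d[3:6]; return c
def f(p,full=False):
    q=p[:7]; rw=(proj(cam(cw,p[7:13]),pts(W,q,0),True)-np.array([(u/3+230,v/3+25) for _,u,v,_ in W]))
    rt=(proj(cam(ct,p[13:19]),pts(T,q,0))-np.array([(u/4+250,v/4+150) for _,u,v,_ in T]))
    if full: return rw,rt
    sg=np.array([.004]*3+[.002]*3)
    return np.r_[rw.ravel()/.7,rt.ravel()/.7,p[7:13]/sg,p[13:19]/sg]
s=least_squares(f,np.r_[.54,-.085,.208,.037,-.103,-.074,0,np.zeros(12)],loss='soft_l1')
print(np.round(s.x[:7],4)); print(np.round(s.x[7:],4))
rw,rt=f(s.x,True)
for L,r in ((W,rw),(T,rt)):
    for l,x in zip(L,r): print(l[0],l[3],np.round(x,2))
J=s.jac; print('sd',np.round(np.sqrt(np.diag(np.linalg.inv(J.T@J)))[:7],4))
np.save('fit2.npy',s.x)
E
python3 fit2.py
```

```text
[ 5.410e-01 -8.600e-02  2.095e-01  3.900e-02 -1.052e-01 -7.640e-02
 -4.000e-04]
[-0.0013  0.0003  0.0004  0.0002 -0.0004 -0.0001  0.0017  0.001  -0.0003
 -0.0002  0.0004  0.0004]
edge -1 [-0.02 -0.01]
edge 1 [0.02 0.14]
bot -1 [0.57 0.06]
bot 1 [-2.03 -0.14]
far -1 [ 0.13 -0.17]
far 1 [0.24 0.18]
c0 -1 [-1.21 -0.23]
c0 1 [ 0.94 -0.99]
c1 1 [-1.59  0.28]
c1 -1 [0.45 1.04]
tip -1 [ 0.58 -0.16]
tip 1 [-0.47 -0.02]
edge 1 [ 0.54 -0.05]
edge -1 [-0.64  0.29]
far 1 [0.41 0.12]
far -1 [-1.04 -0.07]
c1 1 [-0.5  -0.04]
c1 -1 [ 0.85 -0.43]
c0 -1 [0.75 0.19]
c0 1 [-1.05  0.55]
tip 1 [-0.35 -0.51]
tip -1 [ 0.48 -0.02]
sd [0.0023 0.0024 0.0043 0.0007 0.0007 0.0007 0.0009]
```

Run:
```python
import cv2
t=cv2.imread('pics/wrist1.png')[215:330,200:450]
cv2.imwrite('pics/wrist1f.png',cv2.resize(t,None,fx=3,fy=3,interpolation=cv2.INTER_CUBIC))
from h import *
c=np.load('c1.npy',allow_pickle=True).item()
# project TCP frame points
Rt=R.from_quat(c['attitude']); t,r=cam_mount()
for X in ((0,0,0),(0,.0095,0),(0,-.0095,0),(.019,-.0095,0),(-.019,-.0095,0),(.019,.0095,0),(.019,-.0095,-.019),(.019,-.0095,-.047),(.019,.0095,-.047)):
    x=r.inv().apply(np.array(X)-t); th=np.arctan2(np.hypot(x[0],x[1]),x[2]); k=309.7*th/np.hypot(x[0],x[1]); print(X,(np.array([c['cx']+x[0]*k,c['cy']+x[1]*k])-[200,215])*3)
```

```text
(0, 0, 0) [361.20098987  91.75344144]
(0, 0.0095, 0) [361.27545288 136.85670523]
(0, -0.0095, 0) [361.12710599  44.49654283]
(0.019, -0.0095, 0) [465.30894841  43.98768129]
(-0.019, -0.0095, 0) [256.98642261  44.13065821]
(0.019, 0.0095, 0) [461.28382435 136.04218112]
(0.019, -0.0095, -0.019) [477.24682985  87.72549014]
(0.019, -0.0095, -0.047) [500.29805449 173.42617749]
(0.019, 0.0095, -0.047) [491.56907784 284.11259613]
```

View pics/wrist1f.png

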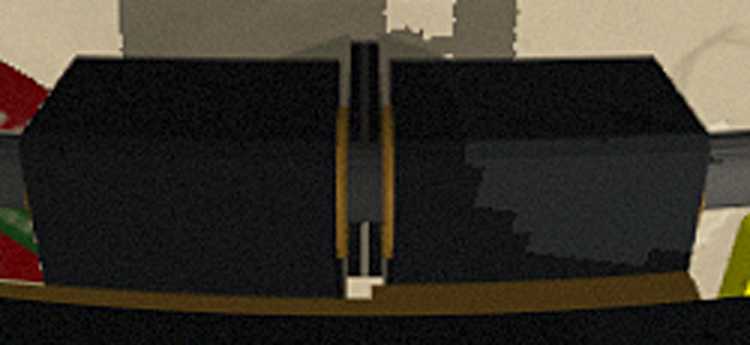

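```bash
cat >> h.py <<'E'
X0=np.array([.5410,-.0860,0.]); YAW=.2095
Rz=R.from_euler('z',YAW)
def W(x,y,z): return Rz.apply([x,y,z])+X0
def C(p): return Rz.inv().apply(np.array(p)-X0)
Q=down(YAW+np.pi/2)
def st(m=''):
    print(m,round(manip.current_clock(),2),'tcp',np.round(C(manip.current_tool_pos())*1000,1),'F',np.round(Rz.inv().apply(manip.current_force()),2))
def snap(name,file):
    c=viewer.get_calibration(name); im=viewer.get_image(name); cv2.imwrite(f'pics/{file}.png',im[:,:,::-1]); np.save(f'{file}.npy',c,allow_pickle=True)
E
python3 - <<'E'
from h import *
manip.move_pose(W(-.125,0,.2),Q); st('up')
manip.servo_line(W(-.125,0,.047),Q,vel=.12); st('down')
manip.servo_line(W(-.106,0,.047),vel=.05); st('near')
manip.servo_line(W(-.085,0,.047),vel=.03); st('pushed')
snap('top','top2'); snap('side','side2')
t=cv2.imread('pics/top2.png')[150:260,250:440]; s=cv2.imread('pics/side2.png')[150:260,260:450]
cv2.imwrite('pics/c2.png',cv2.resize(np.vstack([t,s]),None,fx=2.7,fy=2.7,interpolation=cv2.INTER_CUBIC))
E
```

```text
up 4.74 tcp [-123.4   -1.   201. ] F [-0.14 -0.75 -0.05]
down 6.17 tcp [-124.5   -0.2   47.5] F [ 0.28 -0.22  0.34]
near 6.7 tcp [-105.8    0.2   47. ] F [0.37 0.34 0.97]
pushed 7.55 tcp [-85.    0.1  47. ] F [-0.24  0.41 -0.38]
```

View pics/c2.png

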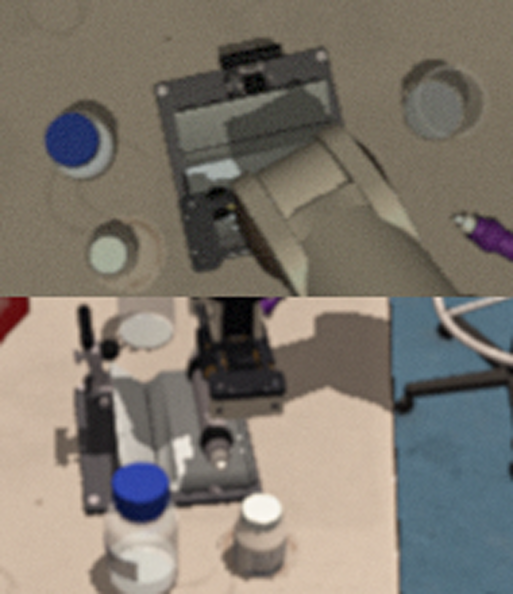

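Run:
```python
from h import *
manip.servo_line(W(-.055,0,.047),vel=.03); st('mid')
snap('side','side3a')
manip.servo_line(W(-.034,0,.047),vel=.03); st('over')
snap('side','side3b')
manip.sleep(.5); st('wait')
snap('side','side3c'); 
a=[cv2.imread(f'pics/side3{k}.png')[160:240,270:370] for k in 'abc']
cv2.imwrite('pics/c3.png',cv2.resize(np.hstack(a),None,fx=2.6,fy=2.6,interpolation=cv2.INTER_CUBIC))
```

```text
mid 8.8 tcp [-55.1   0.   47. ] F [ 0.35  0.08 -0.43]
over 9.7 tcp [-34.1   0.1  46.9] F [-0.4   0.1  -0.59]
wait 10.25 tcp [-34.   -0.1  47. ] F [ 0.73 -0.66 -0.54]
```

View pics/c3.png

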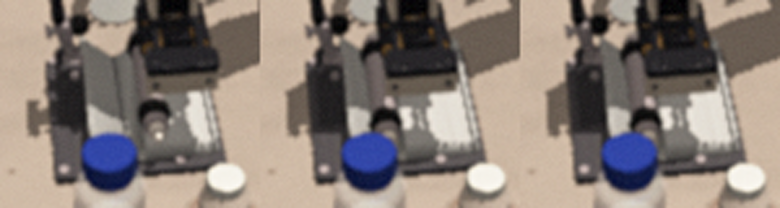

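Run:
```python
from h import *
manip.servo_line(W(-.06,0,.05),vel=.06)
manip.servo_line(W(-.06,0,.25),vel=.2)
manip.servo_line(W(.06,0,.25),vel=.15); st('view')
snap('wrist','wrist4'); snap('side','side4')
t=cv2.imread('pics/wrist4.png')[25:220,230:420]
cv2.imwrite('pics/c4.png',cv2.resize(t,None,fx=3,fy=3,interpolation=cv2.INTER_CUBIC))
t=cv2.imread('pics/side4.png')[140:270,260:390]
cv2.imwrite('pics/c4s.png',cv2.resize(t,None,fx=4,fy=4,interpolation=cv2.INTER_CUBIC))
```

```text
view 12.98 tcp [5.920e+01 2.000e-01 2.495e+02] F [-0.2  -0.38 -0.51]
```

View pics/c4.png

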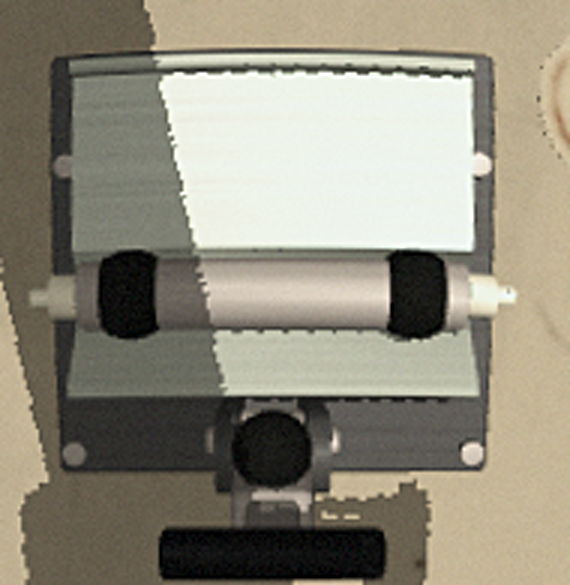

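View pics/c4s.png

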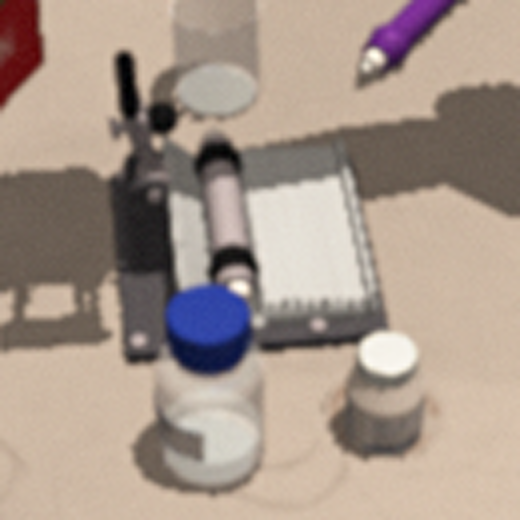

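```bash
cat >> h.py <<'E'
H=np.array([.050,.088])
def bar(th): return H+.085*np.array([-np.cos(th),np.sin(th)])
E
python3 - <<'E'
from h import *
c=np.load('wrist4.npy',allow_pickle=True).item()
for u,v,z in ((30,297,.0455),(516,293,.0455)): print('tip',C(at_z(c,u/3+230,v/3+25,z,True)))
for u,v in ((160,553),(385,553)):
    d=Rz.inv().apply(ray(c,u/3+230,v/3+25,True)); e=C(c['eye']); ts=np.linspace(.1,.35,4001); X=e+ts[:,None]*d
    i=np.argmin(abs(np.hypot(X[:,0]-.05,X[:,2]-.088)-.085)); print('bar',X[i],np.arctan2(X[i,2]-.088,.05-X[i,0]))
manip.servo_line(W(.092,0,.25),vel=.15)
manip.servo_line(W(.092,0,.169),vel=.12); st('behind')
b=bar(1.73)
manip.servo_line(W(b[0]+.0165,0,b[1]-.003),vel=.05); st('contact?')
for th in (1.66,1.58,1.5):
    b=bar(th); manip.servo_line(W(b[0]+.0165,0,b[1]-.002),vel=.05); st(th)
snap('side','side5')
t=cv2.imread('pics/side5.png')[100:230,230:390]
cv2.imwrite('pics/c5.png',cv2.resize(t,None,fx=4,fy=4,interpolation=cv2.INTER_CUBIC))
E
```

```text
tip [ 0.00024804 -0.09498794  0.0455    ]
tip [-0.00127835  0.09635281  0.0455    ]
bar [ 0.06372869 -0.02956971  0.17191022] 1.7329711426506165
bar [0.06377824 0.03047742 0.17186239] 1.7336373390433177
behind 14.28 tcp [9.250e+01 1.000e-01 1.697e+02] F [ 0.02 -0.7   0.37]
contact? 14.67 tcp [8.07e+01 1.00e-01 1.70e+02] F [2.35 0.46 2.4 ]
1.66 14.94 tcp [ 74.6   0.  171.1] F [4.58 1.32 1.66]
1.58 15.22 tcp [ 68.1   0.  171.7] F [4.95 0.97 3.38]
1.5 15.51 tcp [ 6.100e+01 -1.000e-01  1.711e+02] F [4.73 0.48 3.71]
```

View pics/c5.png

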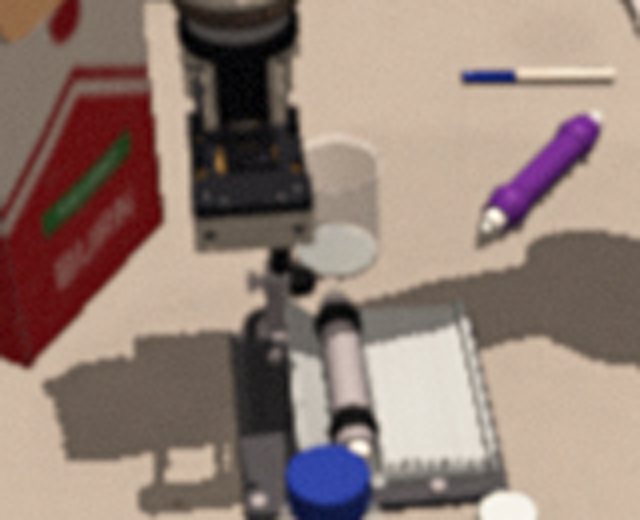

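Run:
```python
from h import *
for th in (1.4,1.3,1.2,1.1,1.0,.9,.8,.72):
    b=bar(th); dz=np.interp(th,[.7,1.0,1.4],[.0035,.0015,-.001]); dx=np.sqrt(.007**2-max(dz,0)**2)+.0095
    manip.servo_line(W(b[0]+dx,0,b[1]+dz),vel=.05); st(th)
# back off up and look
p=C(manip.current_tool_pos())
manip.servo_line(W(p[0]+.002,0,p[2]+.04),vel=.12)
snap('side','side6'); snap('wrist','wrist6')
t=cv2.imread('pics/side6.png')[100:230,230:390]
cv2.imwrite('pics/c6.png',cv2.resize(t,None,fx=4,fy=4,interpolation=cv2.INTER_CUBIC))
```

```text
1.4 15.88 tcp [ 51.5  -0.2 170.4] F [2.25 1.41 2.28]
1.3 16.19 tcp [ 43.3  -0.2 169.1] F [3.14 0.6  0.85]
1.2 16.51 tcp [ 3.540e+01 -1.000e-01  1.672e+02] F [ 3.24 -0.35  0.3 ]
1.1 16.82 tcp [ 27.7  -0.2 164.5] F [ 3.99 -0.56 -1.15]
1.0 17.14 tcp [ 2.04e+01 -1.00e-01  1.61e+02] F [ 4.38  0.5  -1.65]
0.9 17.46 tcp [ 13.4  -0.  156.8] F [ 4.38 -0.44 -0.26]
0.8 17.77 tcp [  6.7  -0.  151.9] F [ 4.6  -1.39  0.5 ]
0.72 18.06 tcp [  1.6   0.  147.4] F [ 3.68 -0.31  0.58]
```

View pics/c6.png

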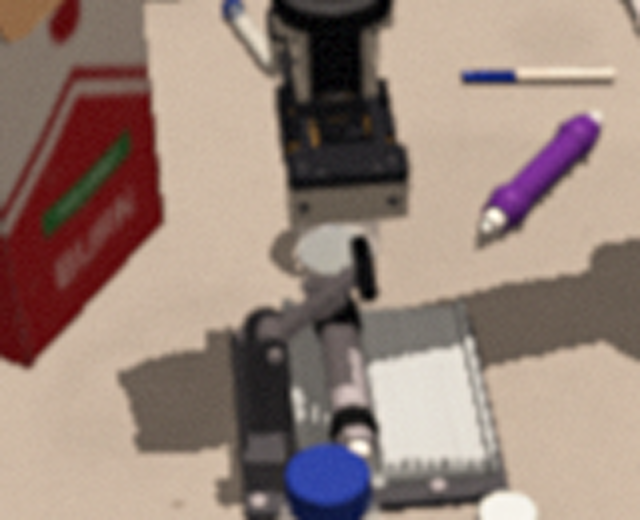

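View pics/wrist6.png

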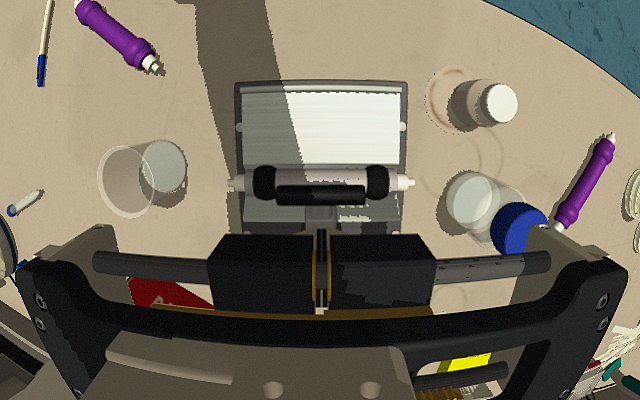

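```bash
cat >> h.py <<'E'
def favg(n=12,dt=.01):
    f=[]
    for _ in range(n): manip.sleep(dt); f.append(Rz.inv().apply(manip.current_force()))
    f=np.array(f); return f.mean(0),f.std(0)
def moment(F,th):
    b=bar(th)-H; rx,rz=b[0],b[1]+.007
    # force on bar = -F ; closing moment (positive when pushing down on -x side)
    return -(rz*(-F[0])-rx*(-F[2]))
E
python3 - <<'E'
from h import *
c=np.load('wrist6.npy',allow_pickle=True).item()
for u,v in ((276,194),(366,193)):
    d=Rz.inv().apply(ray(c,u,v,True)); e=C(c['eye']); ts=np.linspace(.1,.35,4001); X=e+ts[:,None]*d
    k=np.hypot(X[:,0]-.05,X[:,2]-.088)-.085
    for i in np.where(np.diff(np.sign(k)))[0]: print('bar',X[i],np.arctan2(X[i,2]-.088,.05-X[i,0]))
print(favg()); t0=manip.current_clock()
b=bar(.72)
manip.servo_line(W(b[0]-.002,0,b[1]+.028),vel=.12)
F0,s=favg(); print('free',F0,s)
for th in (.72,.6,.5,.4,.3):
    b=bar(th); manip.servo_line(W(b[0]-.002,0,b[1]+.007),vel=.06); F,s=favg(8); st(th); print(np.round(F,2),np.round(s,2),'M',moment(F-F0,th))
np.save('F0.npy',F0)
E
```

```text
bar [-0.01498385 -0.03019299  0.14285712] 0.7010969750308013
bar [-0.01546469  0.03079035  0.14228535] 0.6923123064004877
(array([ 0.16498923, -0.10961399,  0.22973677]), array([0.36594931, 0.42080912, 0.49634343]))
free [ 0.31239643 -0.01833445  0.20106647] [0.61690716 0.58668808 0.37055758]
0.72 19.77 tcp [-15.9   0.2 150.7] F [-0.66  0.15 -0.44]
[ 0.16 -0.22  0.18] [0.36 0.45 0.43] M -0.010974681912677156
0.6 20.15 tcp [-2.230e+01 -1.000e-01  1.429e+02] F [ 0.66  0.12 -0.69]
[ 0.01 -0.01 -0.44] [0.73 0.55 0.41] M -0.06145706479967382
0.5 20.51 tcp [-26.6  -0.  135.7] F [ 0.03 -0.01  0.22]
[-0.18  0.31  0.2 ] [0.41 0.39 0.36] M -0.02301794988497288
0.4 20.87 tcp [-30.1   0.  128.1] F [-1.25 -0.46 -0.61]
[-0.19 -0.12 -0.32] [0.59 0.39 0.56] M -0.06078897250245275
0.3 21.23 tcp [-3.320e+01  1.000e-01  1.201e+02] F [-0.38  0.96 -0.86]
[-0.27  0.06  0.12] [0.41 0.51 0.61] M -0.02533540263049152
```

Run:
```python
from h import *
snap('side','side7'); snap('wrist','wrist7')
t=cv2.imread('pics/side7.png')[100:230,230:390]; w=cv2.imread('pics/wrist7.png')[120:320,200:450]
cv2.imwrite('pics/c7.png',cv2.resize(t,None,fx=4,fy=4,interpolation=cv2.INTER_CUBIC))
cv2.imwrite('pics/c7w.png',cv2.resize(w,None,fx=3,fy=3,interpolation=cv2.INTER_CUBIC))
```

```text
(no output)
```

View pics/c7.png

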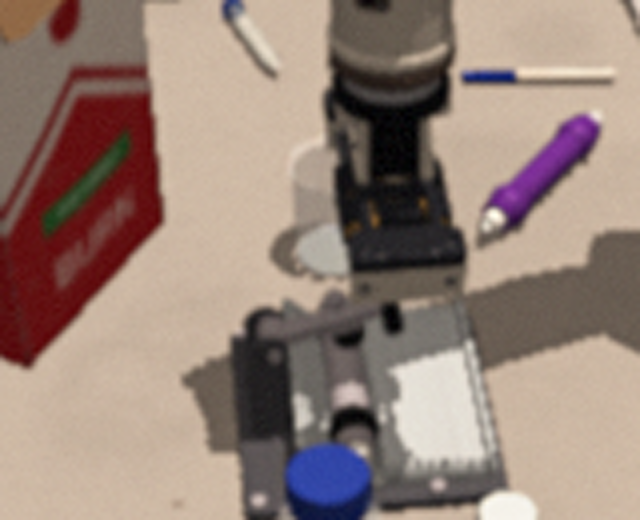

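View pics/c7w.png

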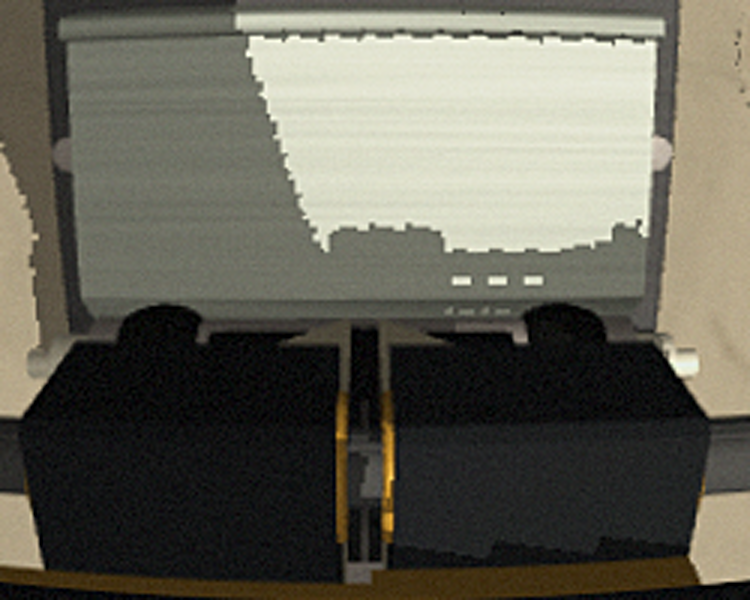

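```bash
cat >> h.py <<'E'
def finst(n=20):
    t=manip.current_clock()
    f=np.array([Rz.inv().apply(manip.current_force()) for _ in range(n)])
    return f.mean(0),f.std(0),manip.current_clock()-t
def press(zb,vel=.02):
    """press so bar centre is at height zb"""
    th=np.arcsin((zb-.088)/.085); b=bar(th)
    manip.servo_line(W(b[0]-.002,0,zb+.007),vel=vel)
    F,s,dt=finst(); p=C(manip.current_tool_pos())
    return th,F,s,dt,p
E
python3 - <<'E'
from h import *
F0=np.load('F0.npy')
print(finst())
for zb in (.111,.109,.107,.105,.103,.101):
    th,F,s,dt,p=press(zb); print(round(manip.current_clock(),2),zb,round(th,3),'F',np.round(F-F0,2),np.round(s,2),dt,'M',round(moment(F-F0,th),3),'z',np.round(p[2]*1000,2))
E
```

```text
(array([ 0.3148852 , -0.35148013,  0.3817858 ]), array([1.11022302e-16, 1.11022302e-16, 1.11022302e-16]), 0.0)
21.58 0.111 0.274 F [-0.71  0.06  2.  ] [0. 0. 0.] 0.0 M 0.142 z 118.17
21.83 0.109 0.25 F [ 0.7  -0.21  2.11] [0. 0. 0.] 0.0 M 0.193 z 116.1
22.08 0.107 0.225 F [-1.95  0.5   1.96] [0. 0. 0.] 0.0 M 0.111 z 113.98
22.33 0.105 0.201 F [-1.62  0.    2.98] [0. 0. 0.] 0.0 M 0.209 z 111.92
22.58 0.103 0.177 F [-1.79 -0.08  2.47] [0. 0. 0.] 0.0 M 0.167 z 109.83
22.83 0.101 0.154 F [-2.58 -0.09  2.39] [0. 0. 0.] 0.0 M 0.149 z 107.81
```

```bash
cat >> h.py <<'E'
def press3(zb,vel=.02):
    th=np.arcsin((zb-.088)/.085); b=bar(th)
    manip.servo_line(W(b[0]-.002,0,zb+.007),vel=vel)
    f=[];t=[]
    for i in range(4):
        f.append(Rz.inv().apply(manip.current_force())); t.append(manip.current_clock())
        if i<3: manip.sleep(.008)
    return th,np.array(f)-F0,np.array(t)-t[0],C(manip.current_tool_pos())
F0=np.array([.2,-.05,.2])
E
python3 - <<'E'
from h import *
log=[]
for zb in np.arange(.100,.0915,-.001):
    th,f,t,p=press3(zb); m=f[:,2].mean(); log.append((zb,m))
    print(round(manip.current_clock(),2),round(zb*1000,1),'Fz',np.round(f[:,2],2),'mean',round(m,2),'Fx',round(f[:,0].mean(),2),'z',round(p[2]*1000,2),np.round(t*1000))
    if m>5.2: break
E
```

```text
23.11 100.0 Fz [4.73 5.01 3.26 3.14] mean 4.03 Fx -3.34 z 106.94 [ 0.  8. 17. 25.]
23.38 99.0 Fz [4.4  4.37 4.33 4.84] mean 4.49 Fx -3.63 z 105.9 [ 0.  8. 17. 25.]
23.66 98.0 Fz [4.88 5.36 4.03 4.28] mean 4.64 Fx -3.32 z 104.95 [ 0.  8. 17. 25.]
23.93 97.0 Fz [4.12 4.28 3.45 3.68] mean 3.88 Fx -3.63 z 103.96 [ 0.  8. 17. 25.]
24.21 96.0 Fz [3.99 3.75 3.39 4.41] mean 3.89 Fx -3.61 z 102.95 [ 0.  8. 17. 25.]
24.48 95.0 Fz [4.27 3.49 3.46 5.2 ] mean 4.1 Fx -3.33 z 102.0 [ 0.  8. 17. 25.]
24.76 94.0 Fz [3.92 3.83 3.45 4.49] mean 3.92 Fx -3.46 z 100.95 [ 0.  8. 17. 25.]
25.03 93.0 Fz [3.76 3.37 3.48 3.29] mean 3.47 Fx -2.76 z 99.99 [ 0.  8. 17. 25.]
25.31 92.0 Fz [3.39 3.7  3.79 4.06] mean 3.73 Fx -2.83 z 99.0 [ 0.  8. 17. 25.]
```

Run:
```python
from h import *
for zb in np.arange(.091,.0745,-.001):
    th,f,t,p=press3(zb); m=f[:,2].mean()
    print(round(manip.current_clock(),2),round(zb*1000,1),'Fz',np.round(f[:,2],2),'mean',round(m,2),'Fx',round(f[:,0].mean(),2),'z',round(p[2]*1000,2))
    if m>5.6: break
```

```text
25.58 91.0 Fz [3.   2.73 4.19 3.52] mean 3.36 Fx -3.17 z 97.99
25.86 90.0 Fz [4.18 3.93 4.83 3.28] mean 4.06 Fx -3.01 z 96.99
26.13 89.0 Fz [3.87 3.46 3.   3.02] mean 3.34 Fx -2.96 z 95.97
26.41 88.0 Fz [3.59 4.01 2.62 3.35] mean 3.4 Fx -3.31 z 94.98
26.68 87.0 Fz [4.1  4.56 3.63 2.87] mean 3.79 Fx -2.99 z 93.97
26.96 86.0 Fz [4.26 3.88 4.28 4.19] mean 4.15 Fx -3.27 z 93.01
27.23 85.0 Fz [6.18 6.06 5.21 5.98] mean 5.86 Fx -3.99 z 92.08
```

Run:
```python
from h import *
for zb in (.0845,.084):
    th,f,t,p=press3(zb); m=f[:,2].mean()
    print(round(manip.current_clock(),2),round(zb*1000,1),'Fz',np.round(f[:,2],2),'mean',round(m,2),'Fx',round(f[:,0].mean(),2),'z',round(p[2]*1000,2))
manip.sleep(.3); st('rest')
```

```text
27.51 84.5 Fz [7.6  6.34 6.58 5.2 ] mean 6.43 Fx -4.38 z 91.64
27.78 84.0 Fz [7.   6.81 6.8  6.61] mean 6.81 Fx -3.88 z 91.19
rest 28.08 tcp [-37.   -0.   91.2] F [-4.64 -0.63  7.88]
```

Run:
```python
from h import *
F,s=favg(20,.008); print('rest84',np.round(F-F0,2))
for zb in (.0832,):
    th,f,t,p=press3(zb); m=f[:,2].mean()
    print(round(manip.current_clock(),2),round(zb*1000,1),'Fz',np.round(f[:,2],2),'mean',round(m,2),'Fx',round(f[:,0].mean(),2),'z',round(p[2]*1000,2))
F,s=favg(20,.008); print('rest',np.round(F-F0,2)); st()
```

```text
rest84 [-4.38 -0.32  7.  ]
28.52 83.2 Fz [7.91 7.06 8.36 8.52] mean 7.96 Fx -4.59 z 90.43
rest [-4.91 -0.12  7.63]
 28.69 tcp [-37.1  -0.   90.4] F [-5.26 -1.05  7.96]
```

Run:
```python
from h import *
manip.servo_line(W(-.0372,0,.096),vel=.02); F,_=favg(8,.008); st('lift'); print(F-F0)
manip.servo_line(W(-.0372,0,.2),vel=.12)
snap('side','side8'); 
manip.move_pose(W(.04,0,.25),Q); st('view')
snap('wrist','wrist8'); snap('top','top8')
t=cv2.imread('pics/side8.png')[130:270,240:400]; w=cv2.imread('pics/wrist8.png')
cv2.imwrite('pics/c8.png',cv2.resize(t,None,fx=4,fy=4,interpolation=cv2.INTER_CUBIC))
cv2.imwrite('pics/c8w.png',cv2.resize(w[25:235,210:440],None,fx=3,fy=3,interpolation=cv2.INTER_CUBIC)[:600])
```

```text
lift 29.2 tcp [-37.    0.   95.9] F [ 0.99 -0.98  0.61]
[ 0.11777686 -0.03816257 -0.22270591]
view 30.73 tcp [ 40.5   0.9 249.5] F [-0.42 -0.22 -0.3 ]
```

View pics/c8.png

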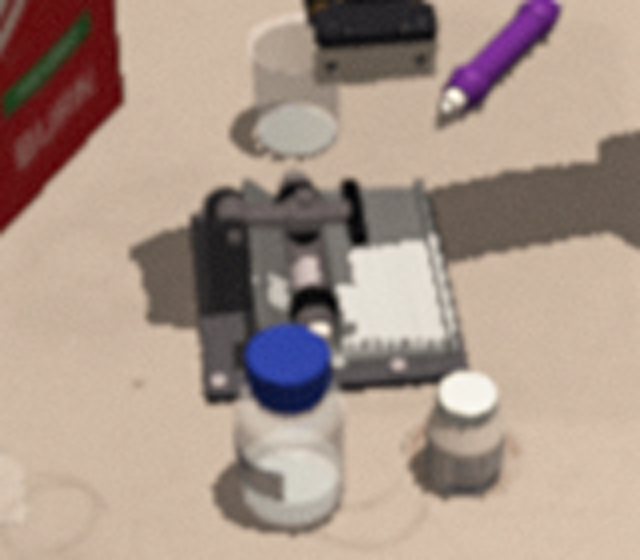

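View pics/c8w.png

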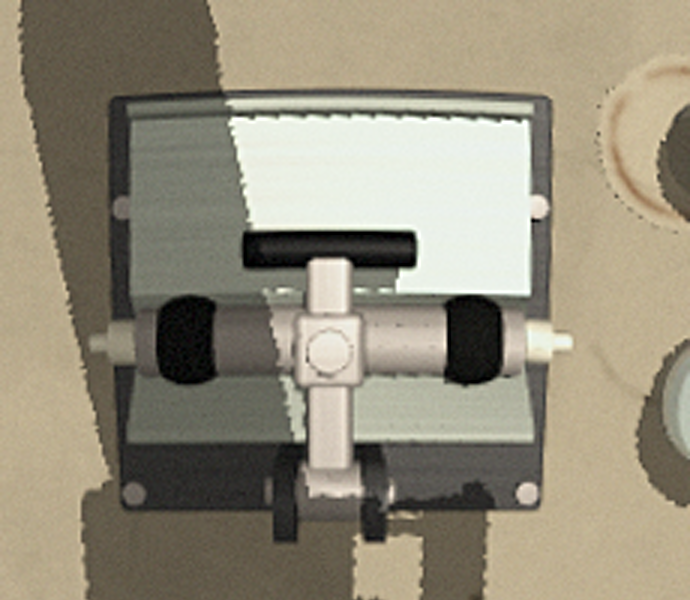

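Run:
```python
from h import *
manip.move_pose(W(-.0372,0,.15),Q)
manip.servo_line(W(-.0372,0,.094),vel=.08)
F1,_=favg(10,.008); print('base',F1)
for z in (.093,.0925,.092,.0915,.091,.0907,.0904,.0901):
    manip.servo_line(W(-.0372,0,z),vel=.02); F,_=favg(6,.008); print(z,np.round(F-F1,2),round(C(manip.current_tool_pos())[2]*1000,2),round(manip.current_clock(),2))
    if (F-F1)[2]>2: break
```

```text
base [-0.08459401  0.11646457 -0.04138552]
0.093 [ 0.2  -0.16  0.18] 93.19 32.63
0.0925 [-0.13  0.18  0.16] 92.49 32.93
0.092 [ 0.03  0.1  -0.14] 91.95 33.23
0.0915 [ 0.09 -0.46 -0.07] 91.49 33.53
0.091 [ 0.15  0.01 -0.11] 91.0 33.83
0.0907 [-0.22  0.03  1.14] 90.75 34.13
0.0904 [-0.79  0.13  4.2 ] 90.59 34.43
```

Run:
```python
from h import *
manip.servo_line(W(-.0372,0,.096),vel=.03)
manip.servo_line(W(-.0372,0,.25),vel=.15)
manip.move_pose(W(.04,0,.26),Q); st('view')
snap('wrist','wrist9')
c=np.load('wrist9.npy',allow_pickle=True).item()
cv2.imwrite('pics/c9.png',cv2.imread('pics/wrist9.png'))
```

```text
view 36.35 tcp [ 40.4   1.3 258.7] F [-0.77  0.68 -0.66]
```

View pics/c9.png

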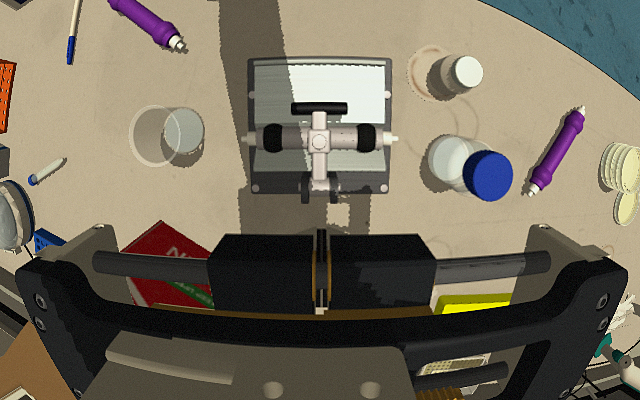

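The last picture shows the column seated and straight in the vee (tips at about (247,139) and (396,138)). The clamp arm lies over it, with the bar at (320,108). The bottles and the beaker are where they were, and the gripper touches nothing.

Run:
```python
from h import *
manip.hand_in(); print(manip.current_clock())
```

```text
the job is handed in; nothing more can be done
the job is handed in; nothing more can be done
```

The steel column is seated in the vee and clamped at an estimated 6.4–7.2 N, and the job is handed in. The last clock reading was 36.4 s, of the 72 s allowed.

- **Rolling:** I pushed the column up the ramp with the shut fingers at its middle. It went over the edge and rolled into the vee by itself, with no push force above the sensor noise. A camera fix afterwards put its axis within about 1 mm of the vee's centre line in x and y.
- **Clamping:** I swung the arm over with the fingertips and pressed the bar down in 1 mm steps. The pad met the column slightly below level. I stopped about 3.1 mm past contact, where the push was 4.3 N above the drag; both put the pad force at about 7 N.
- **Checks after letting go:** A light re-touch found the bar within about 0.3 mm of where I left it, so roughly 6.4–7 N is still held. That re-touch pressed the bar with 4.2 N, too little to move the hinge. The last picture shows the column straight and clamped, the bottles and beaker not visibly moved, and nothing touching the robot.

Two readings disagreed with what was stated:
- **Drag:** It read 2–4 N at the end of each step instead of about 6 N. It also read close to zero in the first readings of the press-down. I used the rise above my own measured baseline, so the pad force is an estimate good to about 1–2 N.
- **Column start:** It sat about 76 mm before the vee line, not 72 mm, which fits it resting on the top corner of the lip.

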